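# Load the sprung specimen cell and hold its bayonet collar home

### The job

Load the specimen cell for the hardness tester: put the small flat steel packing disc centrally on the cell's sprung piston and the mounted specimen, still the same way up, squarely on top of the disc. Then lower the knurled collar over this pile onto the spigot, turn it until its hidden keyways drop over the spigot's two pins, and push it fully home on the shoulder against the spring. Finish while still gripping the collar and holding it pushed home, because the spring lifts it as soon as it is let go and I have yet to tighten the thumbscrew; leave everything else on the bench where it is.

Things in the scene. Friction and masses are not known exactly. Their poses are not given: they have to be found in the camera images.
- cell: fixed specimen cell: dark round foot 100 mm in diameter, 10 mm thick, on the bench; on it a bright round shoulder 62 mm across, top at z = 26 mm; from this rises the spigot, and out of the spigot the piston. A lug with a small thumbscrew stands on the foot on the cell's -y side, 35 to 59 mm from the axis, up to z = 36 mm: keep fingers above it. Origin: on the axis at bench level, z up
- seat (a point): point on the cell's axis, level with the shoulder's top (26 mm above the bench), where the centre of the collar's lower rim is when the collar is home; axes parallel to the cell's
- spigot_top (a point): centre of the spigot's upper end, 50 mm above the bench. The spigot is a bright hollow steel cylinder 38 mm in diameter, its upper edge chamfered 1.5 mm; axes parallel to the cell's
- pin_level (a point): point on the cell's axis level with the tops of the two dark cross pins, 38 mm above the bench (12 mm above the shoulder). The pins, 5 mm thick, stick out of the spigot diametrically across, to 24 mm from the axis. Their angle is not measured and differs every time: the line through them lies up to 0.45 rad either side of the cell's own x axis; find it by feel or see it
- platen (a point): centre of the flat top of the piston, a plain steel cylinder 32 mm in diameter that stands out of the spigot, top 59 mm above the bench when free; moves with it; axes parallel to the cell's
- piston (a joint): travel of the sprung piston in m: 0 free, growing as it is pressed down, stop at 0.0095. Spring: 3 N at 0, 1 N more per mm. With the pile in place and the collar home it reads about 0.007 (10 N)
- packing_disc: plain flat steel disc 30 mm in diameter, 8 mm thick, lying on the bench; origin at the centre of its underside, z up
- specimen: mounted metal section: short black cylinder 30 mm in diameter, 18 mm high, standing on the bench with its polished face up; origin at the centre of its underside, z up
- collar: knurled aluminium collar standing on the bench like a cap, 58 mm in outer diameter, 56 mm high, about 0.16 kg, bored 41 mm from below. Its own x axis runs through both keyways. Grip its side 25 mm or more above the lower rim, any direction. Set on the spigot at a wrong angle its rim stands on the pins, 12 mm above the shoulder, with no spring force yet. Origin: on the axis at the lower rim, z up
- collar_keyways (a point): centre of the collar's bore, 7 mm above its lower rim, between the two keyways: grooves in the lower 14 mm of the bore, 9 mm wide, diametrically across (own +x and -x), not visible from outside. It fits at half a turn just as well. Within about 0.08 rad of the right angle the keyways pass the pins and the collar can go down
- collar_top (a point): centre of the collar's top face. The top 4 mm are an inward lip with a 22 mm round window; the lip's underside, 52 mm above the lower rim, meets the specimen when the rim is about 7 mm above the shoulder, and presses it down from there. A small dark index rib on the top face, 10 mm long, marks the keyway at the collar's own +x
- loupe: black eye loupe standing on its rim, 43 mm across, 46 mm high; bystander
- turned_part: stepped turned steel sample, 42 mm across, 44 mm high; bystander
- tweezers: steel tweezers lying flat, 128 mm long; bystander
- test_block: round grey steel hardness reference block, 63 mm across, 10 mm thick (much wider than the packing disc); bystander
- micrometer: outside micrometer lying flat, 141 mm long; bystander
- dial_indicator: dial indicator lying on its back, 126 mm long; bystander
Things that resemble listed ones, but are neither listed nor needed, are in the scene too. Several things look just like the specimen: the one meant starts farthest to the robot's right. What is shaped like the cell but red is not meant.

How it is judged:
By the outcome, as a careful person would: the job done as asked, in the order asked, and still so for the second after the job is handed in, while the arm keeps its last pose, push and grip.
It also fails if it takes over 72 s, if anything falls off the work surface, if the arm or the gripper's body presses on something with over 40 N, if the wrist force passes 120 N, or if a joint passes its speed limit or range.

### The arm

A 7-joint arm with a two-finger parallel gripper is mounted at the origin on a cart in front of the work surface, level with it; the furniture and walls round the work are solid. World frame = base frame: x ahead of the robot, y to its left, z up, the work surface at z = 0. Lengths are in m, angles in rad, forces in N, time in s.
With the tool pointing down it reaches from about 0.4 to 0.85 m from the base axis. Payload 4.5 kg.
Tool frame: the origin (TCP) lies at the very end of the fingers, on their centre line; the grasp point (between the pads) lies 19 mm behind it; y points along the fingers, x is the direction in which the jaws open and shut, and the axes are right-handed (so a half turn about y gives the same grasp; the last joint's range is limited). The gripper opens to 85 mm and grips with 20 to 120 N. Pads are 22 mm wide; open, the fingers measure 114 mm over their backs; the gripper's body (76 mm by 85 mm) begins 54 mm behind the grasp point. The pads swing forward as they close: fully open they stand 13 mm farther back than shut.
Start: joints at [1.282, 0.689, -0.195, 1.565, 0.157, 0.902, -0.215], TCP at [0.198, -0.593, 0.231] pointing down, gripper open.
Joint ranges: [-3.01, 3.01], [-0.46, 2.08], [-1.47, 1.51], [0.13, 2.56], [-1, 4.14], [0.04, 2.09], [-2.66, 2.66]. Speed limits (rad/s): [2.57, 2.57, 3.14, 3.14, 3.14, 3.14, 3.14].

### API

Orientations are given as a unit quaternion [w, x, y, z].
In Python, from cell import env, planner, cams, order gives the robot as it stands. The module is installed in compiled form; this text tells all that it offers. Calls block until the motion is done:
- env.move_pose(position, orientation): joint-space move of the TCP to a pose.
- env.move_straight(position, orientation=None, v=0.15, stop_force=None): straight line of the TCP; orientation=None keeps the orientation; v is the mean speed in m/s. With stop_force (N) it stops when the force on the tool has changed by that much, and returns True; else False.
- env.move_j(angles): joint-space move.
- env.ungrasp() and env.close(grasp_force=None): open the fingers fully, or close them until they stop; grasp_force is the grip in N (None keeps the last).
- env.wait(seconds).
- planner.ik(position, orientation): joint angles nearest the present ones, or None.
- env.state(): the state.
- cams.read_camera(name): name is "scene" or "top" or "wrist"; returns the picture (400x640x3 uint8, blue, green, red); there is no depth.
- cams.camera_info(name): a dict with "fx", "fy", "cx", "cy" (pixels), "camera_from_world" (4x4, takes a point from world to camera coordinates); the wrist camera has in their place "T_tool_cam" (4x4, takes a point from camera to tool coordinates, whose origin is the TCP and whose axes are the tool frame's). Camera axes: x right, y up, looking along -z (the intrinsics and any distortion apply to the point x, -y, -z); pixel columns grow to the right and rows downward; lengths in m; the calibration is good to about 2 mm. A picture is of the moment at which its call begins: read the wrist's pose just before it. camera_info takes no time and is no camera call.
A pose or a line that the arm cannot do raises env.MotionError and nothing moves.
- order.hand_in(): hands the job in, once; it reports no verdict.
The state is a dict: "clock": time; "joints": joint angles; "qvel": joint speeds; "tau": joint torques, N m; "ee_pos": TCP position; "tcp_rot": TCP orientation; "force": force on the tool from outside, world axes, zero at the start; "moment": the same for the moment, N m; "finger_gap": finger opening in m.
Only numpy, scipy, OpenCV 4.12 (cv2) and the standard library are available. Lean on these libraries where they do the work, as an engineer would, in place of code of your own. Each camera call takes 0.05 s, during which the arm holds its last target. There are 200 camera calls.

## Working session

There is one attempt and no reset: what is moved stays moved. The work goes in short steps, each a Python script; the robot and the scene stay as the last script left them, time stands still between calls to the robot, and variables do not carry over. Pictures are saved under pics/ and viewed, about 8 in all and at most 12, crops included, and the job is handed in when it is done.

```bash
mkdir -p pics; python3 - <<'E'
from cell import env, planner, cams, order
import cv2, numpy as np
for n in("top","scene"):
    cv2.imwrite(f"pics/{n}0.png",cams.read_camera(n))
    print(n,cams.camera_info(n))
print(cams.camera_info("wrist"));print(env.state())
E
```

```text
top {'fx': 439.8681785730957, 'fy': 439.8681785730957, 'cx': 315.61528581563346, 'cy': 198.9071827073452, 'camera_from_world': array([[-2.75699960e-04, -9.99672508e-01, -2.55890771e-02,
         9.87845623e-02],
       [ 9.98050603e-01, -1.87206836e-03,  6.23818029e-02,
        -6.07682038e-01],
       [-6.24092779e-02, -2.55219952e-02,  9.97724265e-01,
        -1.56480321e+00],
       [ 0.00000000e+00,  0.00000000e+00,  0.00000000e+00,
         1.00000000e+00]])}
scene {'fx': 368.63703962433965, 'fy': 368.63703962433965, 'cx': 320.2581850857887, 'cy': 201.08271777194653, 'camera_from_world': array([[-0.66201983, -0.7491528 ,  0.02235691,  0.46080721],
       [ 0.35471402, -0.28690143,  0.88986827, -0.26536999],
       [-0.66023307,  0.59704075,  0.45566943, -0.77446826],
       [ 0.        ,  0.        ,  0.        ,  1.        ]])}
{'fx': 306.3827473529419, 'fy': 306.3827473529419, 'cx': 319.3251167281995, 'cy': 198.9871695749649, 'T_tool_cam': array([[ 9.99999915e-01,  1.86164685e-04,  3.67089409e-04,
        -7.15662522e-04],
       [ 2.92637054e-04,  3.05596295e-01, -9.52161131e
[... 195 characters left out ...]
+00]])}
{'clock': 0.1, 'joints': array([ 1.28179362,  0.68993294, -0.19448301,  1.56622493,  0.157293  ,
        0.90252943, -0.21511858]), 'qvel': array([-4.49920186e-05, -2.71106512e-03, -2.52061255e-03, -3.59147396e-03,
        3.25198434e-05, -2.31906809e-03,  5.95388655e-04]), 'tau': array([-2.73725957e-03, -5.40602231e+01, -1.27125274e+00, -1.58986098e+01,
        9.38518206e-03,  4.37131137e-03,  1.14039457e-05]), 'ee_pos': array([ 0.19801802, -0.5921825 ,  0.23054685]), 'tcp_rot': array([ 0.57416721, -0.57354641,  0.41366157, -0.41262652]), 'force': array([-0.08502263, -0.33358078, -0.24874293]), 'moment': array([0.0021238 , 0.01051071, 0.05564635]), 'finger_gap': 0.0856690925108948}
```

View pics/top0.png

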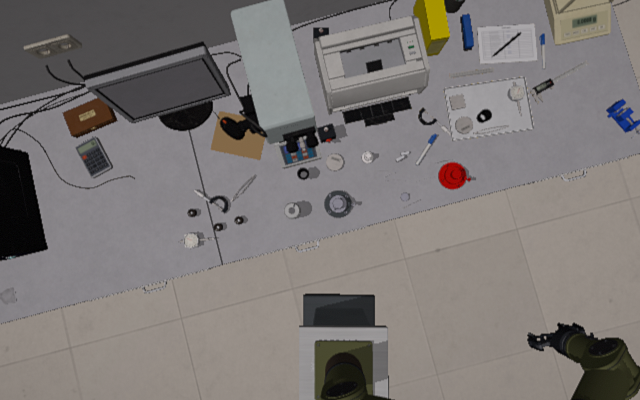

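View pics/scene0.png

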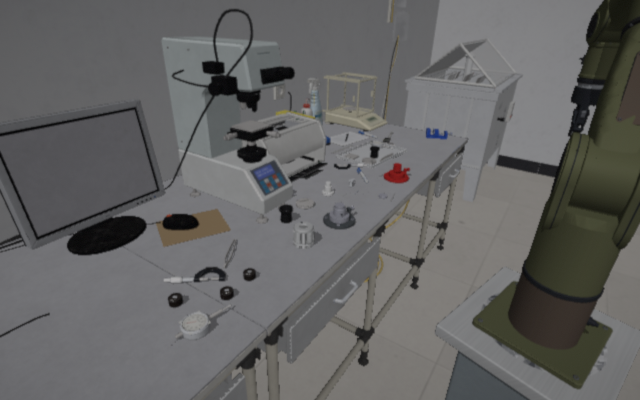

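```bash
cat > h.py <<'E'
from cell import env, planner, cams, order
import cv2, numpy as np
from scipy.spatial.transform import Rotation as R
def q2R(q): return R.from_quat(np.roll(q,-1))
def cam(n):
    """fx,cx,cy and world_from_camera"""
    i=cams.camera_info(n)
    if n=="wrist":
        s=env.state();T=np.eye(4);T[:3,:3]=q2R(s["tcp_rot"]).as_matrix();T[:3,3]=s["ee_pos"]
        T=T@i["T_tool_cam"]
    else: T=np.linalg.inv(i["camera_from_world"])
    return i["fx"],i["cx"],i["cy"],T
def ray(c,u,v,z):
    f,cx,cy,T=c; d=T[:3,:3]@np.array([(u-cx)/f,-(v-cy)/f,-1.]);o=T[:3,3]
    return o+d*(z-o[2])/d[2]
def proj(c,p):
    f,cx,cy,T=c; q=np.linalg.inv(T)@np.append(p,1); return np.array([cx+f*q[0]/-q[2],cy-f*q[1]/-q[2]])
def down(yaw):
    """tool y down, tool x (jaw axis) at angle yaw in the world xy plane"""
    x=np.array([np.cos(yaw),np.sin(yaw),0]);y=np.array([0,0,-1.]);z=np.cross(x,y)
    return np.roll(R.from_matrix(np.c_[x,y,z]).as_quat(),1)
def st():
    s=env.state();print("t%.1f"%s["clock"],"p",s["ee_pos"].round(4),"F",s["force"].round(1),"M",s["moment"].round(2),"gap",round(s["finger_gap"],4));return s
def shot(name):
    c=cam("wrist");im=cams.read_camera("wrist");cv2.imwrite(f"pics/{name}.png",im);np.save(f"pics/{name}.npy",np.array(list(c[:3])+list(c[3].ravel())));return c,im
def load(name):
    a=np.load(f"pics/{name}.npy");return (*a[:3],a[3:].reshape(4,4))
E
python3 - <<'E'
from h import *
c=cam("top")
for n,u,v,z in[("A",192,212,.018),("B",219,227,.018),("C",239,220,.018),("collar",292,210,.056),("cell",337,203,.05),("disc",405,197,.008),("tb",335,162,.01),("blk",303,173,.046),("blk2",484,115,.02),("circ",463,125,.01),("tp",368,157,.044),("redcell",452,175,.05)]:
    print(n,ray(c,u,v,z).round(3))
s=st();T=q2R(s["tcp_rot"]).as_matrix();print(T.round(2))
im=cv2.imread("pics/top0.png")
a=cv2.resize(im[140:260,170:400],None,fx=3.4,fy=3.4,interpolation=2)[:400,:780]
b=cv2.resize(im[90:215,380:540],(256,200),interpolation=2)
o=np.zeros((600,780,3),np.uint8);o[:400]=a;o[400:,:256]=b
s=cv2.imread("pics/scene0.png");o[400:,260:780]=cv2.resize(s[130:280,150:410],(520,200))
cv2.imwrite("pics/crop.png",o)
E
```

```text
A [0.561 0.547 0.018]
B [0.507 0.448 0.018]
C [0.532 0.375 0.018]
collar [0.567 0.18  0.056]
cell [0.591 0.022 0.05 ]
disc [ 0.615 -0.225  0.008]
tb [0.743 0.028 0.01 ]
blk [0.699 0.142 0.046]
blk2 [ 0.91 -0.51  0.02]
circ [ 0.877 -0.437  0.01 ]
tp [ 0.755 -0.089  0.044]
redcell [ 0.689 -0.383  0.05 ]
t0.1 p [ 0.198  -0.5922  0.2305] F [-0.1 -0.3 -0.2] M [0.   0.01 0.06] gap 0.0857
[[ 0.32 -0.    0.95]
 [-0.95  0.    0.32]
 [-0.   -1.   -0.  ]]
```

View pics/crop.png

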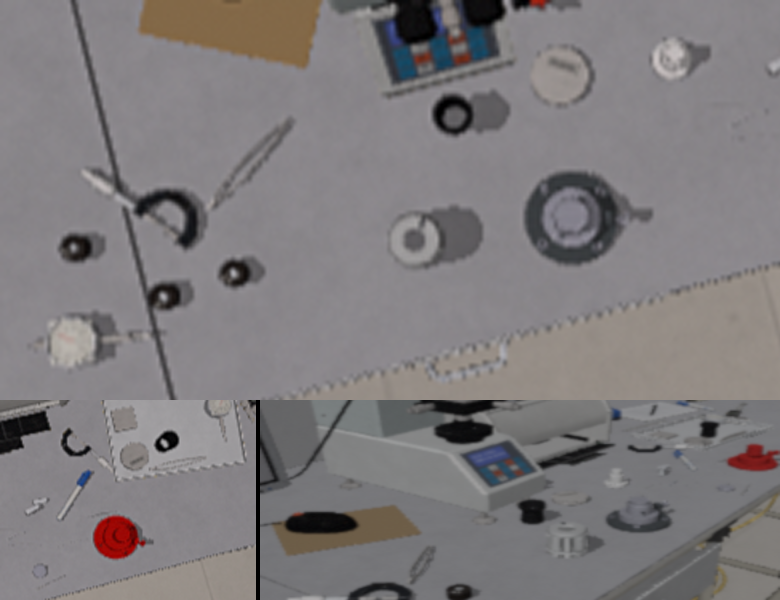

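```bash
python3 - <<'E'
from h import *
env.move_pose([.57,-.06,.2],down(-np.pi/2)); env.wait(.2)
s=st();print(s["joints"].round(2))
c,im=shot("w1")
print([proj(c,p).round() for p in([.591,.022,.05],[.615,-.225,.008],[.567,.18,.056])])
E
```

```text
t2.6 p [ 0.57   -0.0608  0.2   ] F [-0.3  0.4  0.6] M [ 0.03  0.02 -0.01] gap 0.0852
[ 0.04  0.66 -0.03  1.76  0.02  0.72 -1.57]
[array([234., 161.]), array([473., 132.]), array([ 72., 187.])]
```

View pics/w1.png

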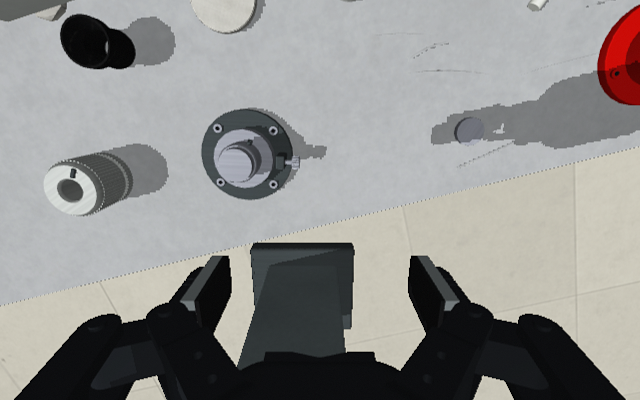

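```bash
python3 - <<'E'
from h import *
im=cv2.imread("pics/w1.png");c=load("w1")
o=np.zeros((600,800,3),np.uint8)
o[:600,:550]=cv2.resize(im[100:205,200:296],(550,600),interpolation=2)
o[:250,550:]=cv2.resize(im[105:155,445:495],(250,250),interpolation=2)
o[250:,550:]=cv2.resize(im[150:220,40:90],(250,350),interpolation=2)
cv2.imwrite("pics/crop2.png",o)
print(ray(c,469,129,.008),ray(c,247,154,.01),ray(c,70,189,.056))
E
```

```text
[ 0.61772057 -0.22082048  0.008     ] [0.59157071 0.01841019 0.01      ] [0.56527119 0.18246768 0.056     ]
```

View pics/crop2.png

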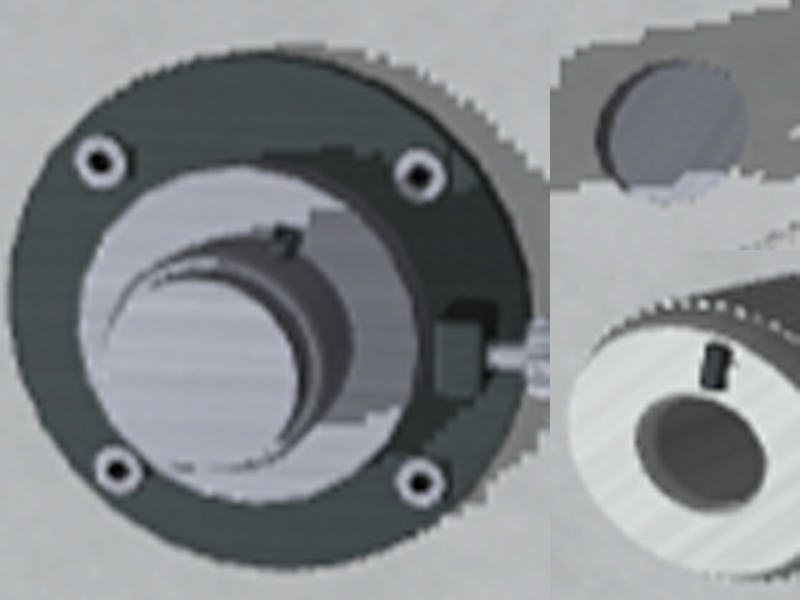

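```bash
python3 - <<'E'
from h import *
c=load("w1")
for n,u,v,z in[("foot",247.1,154.1,.01),("sho",243.3,158.6,.026),("plat",235,164.6,.059),("pin",250.3,141,.0355),("disc",470.9,131.2,.008),("win",70.4,190.6,.056),("rib",73.2,173.4,.057),("scr1",(100)/5.73+200,160/5.71+100,.01),("s2",420/5.73+200,175/5.71+100,.01),("s3",420/5.73+200,483/5.71+100,.01),("s4",118/5.73+200,470/5.71+100,.01),("lug",295,163,.036)]: print(n,ray(c,u,v,z).round(4))
E
```

```text
foot [0.5915 0.0183 0.01  ]
sho [0.5894 0.0188 0.026 ]
plat [0.5897 0.0188 0.059 ]
pin [0.6088 0.0081 0.0355]
disc [ 0.6154 -0.2232  0.008 ]
win [0.5636 0.1825 0.056 ]
rib [0.581  0.1747 0.057 ]
scr1 [0.6193 0.0478 0.01  ]
s2 [ 0.6165 -0.0115  0.01  ]
s3 [ 0.557  -0.0086  0.01  ]
s4 [0.5597 0.0504 0.01  ]
lug [ 0.5866 -0.0358  0.036 ]
```

```bash
python3 - <<'E'
from h import *
q=down(-np.pi/2)
env.move_pose([.6154,-.2232,.06],q)
print(env.move_straight([.6154,-.2232,.0015],q,v=.1,stop_force=10)); st()
env.close(30); st()
env.move_straight([.6154,-.2232,.1],q,v=.2); st()
env.move_pose([.590,.0187,.13],q); env.wait(.15); st()
c,im=shot("w2"); print(proj(c,[.59,.0187,.059]),proj(c,[.59,.0187,.13]))
E
```

```text
False
t4.3 p [ 0.6156 -0.2233  0.0015] F [ 0.3 -0.6  0.3] M [ 0.01  0.04 -0.01] gap 0.0854
t4.9 p [ 0.6157 -0.2233  0.0021] F [ 0.2 -0.5  4.6] M [ 0.04  0.16 -0.02] gap 0.0269
t5.5 p [ 0.6146 -0.2229  0.0991] F [-0.6  0.6 -1.3] M [ 0.01 -0.01  0.03] gap 0.0272
t6.6 p [0.5903 0.0158 0.1296] F [ 0.1  0.6 -0.9] M [ 0.05 -0.02  0.04] gap 0.027
[315.82185389 209.89117638] [314.5727876  256.18076898]
```

View pics/w2.png

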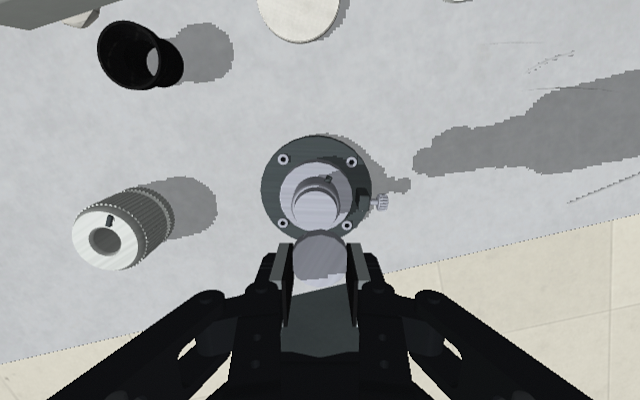

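```bash
python3 - <<'E'
from h import *
s=st();c=load("w2");im=cv2.imread("pics/w2.png")
o=np.zeros((600,800,3),np.uint8)
o[:600,:500]=cv2.resize(im[150:294,256:376],(500,600),interpolation=2)
o[:400,500:]=cv2.resize(im[205:275,65:117],(300,400),interpolation=2)
cv2.imwrite("pics/crop3.png",o)
E
```

```text
t6.7 p [0.5903 0.0163 0.1297] F [-0.2  0.6 -1.4] M [-0.03 -0.    0.01] gap 0.0269
```

View pics/crop3.png

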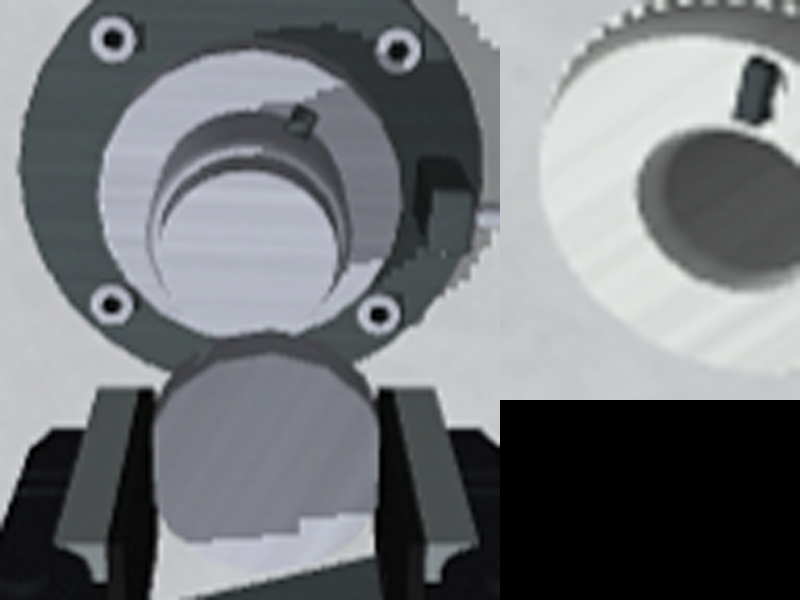

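```bash
python3 - <<'E'
from h import *
c=load("w2");k=500/120
f=lambda x,y,z:ray(c,256+x/k,150+y/k,z)
print("tcp?",c[3][:3,3])
for n,x,y,z in[("disc",265.5,462,.1357),("plat",251,260,.059),("shou",251,193,.026),("screws",249.5,176.5,.01),("pinctr",302,122,.0365),("pintopend",308,105,.038),("pinroot",296,135,.036),("s1",112,38,.01),("s2",398,48,.01),("s3",378,315,.01),("s4",110,305,.01)]: print(n,f(x,y,z).round(4))
g=lambda x,y,z:ray(c,65+(x-500)*52/300,205+y*70/400,z)
a=g(730,208,.056);b=g(759,92,.0575);print(a,b,np.arctan2(*(b-a)[1::-1]))
E
```

```text
tcp? [0.66716495 0.01615263 0.27286454]
disc [0.5904 0.016  0.1357]
plat [0.588  0.0184 0.059 ]
shou [0.5903 0.0186 0.026 ]
screws [0.589  0.0191 0.01  ]
pinctr [0.6077 0.0087 0.0365]
pintopend [0.6113 0.0077 0.038 ]
pinroot [0.605  0.0098 0.036 ]
s1 [0.6191 0.0474 0.01  ]
s2 [ 0.6167 -0.012   0.01  ]
s3 [ 0.5567 -0.0092  0.01  ]
s4 [0.5594 0.0503 0.01  ]
[0.56368353 0.18283855 0.056     ] [0.58120572 0.17422689 0.0575    ] -0.45680158857835296
```

```bash
cat >> h.py <<'E'
CELL=np.array([.5897,.0187])
def settle(p,q,v=.1):
    """straight move, then trim out the standing error"""
    p=np.array(p,float);env.move_straight(p,q,v=v);env.wait(.15);cmd=p.copy()
    for _ in range(2):
        cmd=cmd+p-env.state()["ee_pos"]
        env.move_straight(cmd,q,v=.02);env.wait(.15)
    return cmd
E
python3 - <<'E'
from h import *
q=down(-np.pi/2)
cmd=settle([*CELL,.072],q); s=st(); b=cmd-s["ee_pos"];print(b)
print(env.move_straight([cmd[0],cmd[1],.0585],q,v=.015,stop_force=2.)); st()
env.ungrasp(); st()
env.move_straight([cmd[0],cmd[1],.15],q,v=.2)
env.wait(.15);st(); c,im=shot("w3"); u,v=proj(c,[*CELL,.067]).astype(int);print(u,v)
cv2.imwrite("pics/crop4.png",cv2.resize(im[v-55:v+45,u-55:u+45],(600,600),interpolation=2)); print(proj(c,[*CELL,.067]))
E
```

```text
t8.3 p [0.5896 0.0187 0.0719] F [-0.7  0.2 -0.7] M [ 0.01 -0.03  0.02] gap 0.0269
[ 2.41165284e-05 -4.72252986e-06  1.06819274e-05]
True
t9.1 p [0.5895 0.0188 0.0601] F [0.4 0.7 2.8] M [ 0.   -0.11  0.06] gap 0.0271
t9.7 p [0.5888 0.0187 0.0598] F [-0.7  0.4  0.1] M [-0.01  0.02 -0.  ] gap 0.0856
t10.4 p [0.5884 0.0187 0.1484] F [-0.4 -0.7 -0.3] M [ 0.02 -0.03  0.01] gap 0.0849
319 202
[319.80917712 202.92648994]
```

View pics/crop4.png

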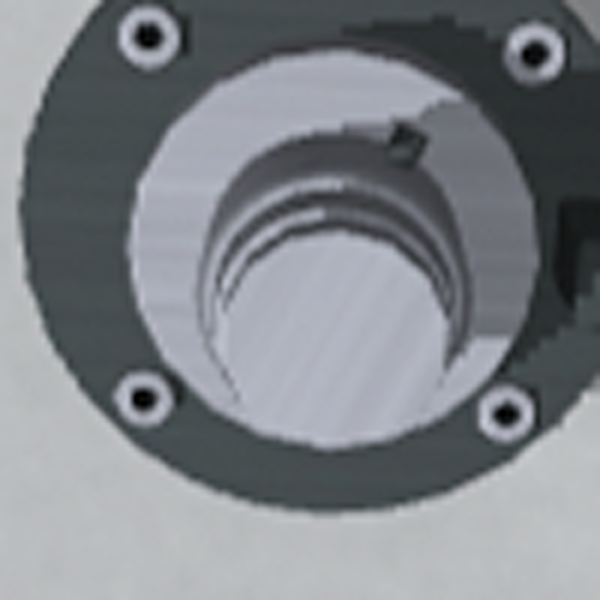

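```bash
cat >> h.py <<'E'
def blob(c,im,p,z,thr=75,half=40):
    u,v=proj(c,p).round().astype(int);g=cv2.cvtColor(im,6)
    x0,y0=max(u-half,0),max(v-half,0);m=(g[y0:v+half,x0:u+half]<thr).astype(np.uint8)
    cs=cv2.findContours(m,cv2.RETR_EXTERNAL,cv2.CHAIN_APPROX_NONE)[0]
    k=max(cs,key=cv2.contourArea);(a,b),r=cv2.minEnclosingCircle(k)
    M=cv2.moments(k);print("blob",M["m00"],"r",r,(a+x0,b+y0),len(cs))
    return ray(c,M["m10"]/M["m00"]+x0,M["m01"]/M["m00"]+y0,z)
E
python3 - <<'E'
from h import *
yaw=.33;q=down(yaw);zt=np.array([-np.sin(yaw),np.cos(yaw)])
S=np.array([.532,.375])
# pin from w3
c=load("w3")
for x,y,z in((405,122,.038),(405,130,.037)):
    d=ray(c,264+x/6,147+y/6,z)[:2]-CELL;print("pin",d,np.hypot(*d),np.arctan2(d[1],d[0]))
env.move_pose([*(S-.077*zt),.14],q);env.wait(.2);s=st();print(s["joints"].round(2))
c,im=shot("w4");print(proj(c,[*S,.018]))
p=blob(c,im,[*S,.018],.018);print(p, "expected r px",.015*306/(c[3][2,3]-.018))
E
```

```text
pin [ 0.02177653 -0.00987782] 0.023912100137182812 -0.4258432377103995
pin [ 0.02041539 -0.00993252] 0.022703371194868642 -0.45280669923287165
t11.8 p [0.5577 0.3004 0.1399] F [0.7 0.1 0.3] M [0.   0.06 0.01] gap 0.0857
[-0.31  0.85 -0.48  1.61  0.5   0.81 -0.68]
[320.38623228 100.66255504]
blob 1029.0 r 18.955223083496094 (np.float64(319.0), np.float64(95.28378295898438)) 1
[0.52977865 0.37864015 0.018     ] expected r px 17.32092236719432
```

View pics/w4.png

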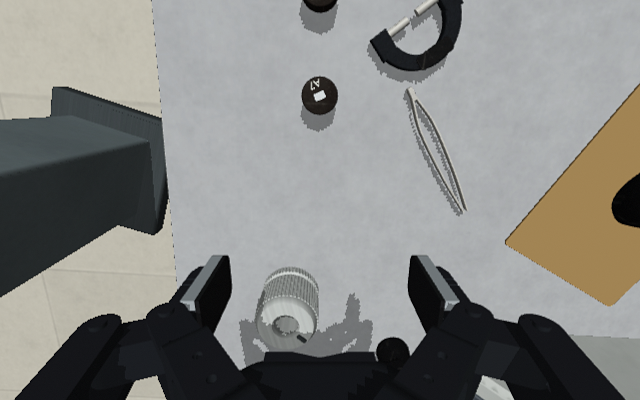

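```bash
python3 - <<'E'
from h import *
q=down(.33);S=np.array([.5298,.3786])
env.move_pose([*S,.07],q)
cmd=settle([*S,.03],q); st()
print(env.move_straight([*cmd[:2],.004],q,v=.08,stop_force=8))
env.close(35); s=st();zg=s["ee_pos"][2]
env.move_straight([*cmd[:2],.13],q,v=.2)
env.move_pose([*CELL,.13],q)
cmd=settle([*CELL,.085],q);st()
print(env.move_straight([*cmd[:2],.067],q,v=.015,stop_force=2.));st()
env.ungrasp()
env.move_straight([*cmd[:2],.15],q,v=.2);env.wait(.15);st()
c,im=shot("w5");u,v=proj(c,[*CELL,.085]).astype(int);print(proj(c,[*CELL,.085]),proj(c,[*CELL,.01]),zg)
cv2.imwrite("pics/crop5.png",cv2.resize(im[v-60:v+40,u-50:u+50],(600,600),interpolation=2))
E
```

```text
t13.8 p [0.5297 0.3786 0.0299] F [-0.5 -0.6  0.2] M [-0.05 -0.04 -0.02] gap 0.0857
False
t14.9 p [0.53   0.3787 0.0045] F [-0.2 -0.9  3.7] M [-0.11  0.07  0.01] gap 0.0284
t18.6 p [0.5896 0.0188 0.0849] F [-0.3 -1.1 -0.3] M [0.02 0.01 0.  ] gap 0.0284
True
t19.5 p [0.5895 0.0187 0.0702] F [-0.3  0.5  2.6] M [ 0.03 -0.11 -0.02] gap 0.0279
t20.8 p [0.5885 0.0184 0.1485] F [ 0.6  0.1 -0.2] M [ 0.01  0.03 -0.04] gap 0.0855
[322.91824416 215.87020689] [322.36660351 187.85917162] 0.004521434311705066
```

View pics/crop5.png

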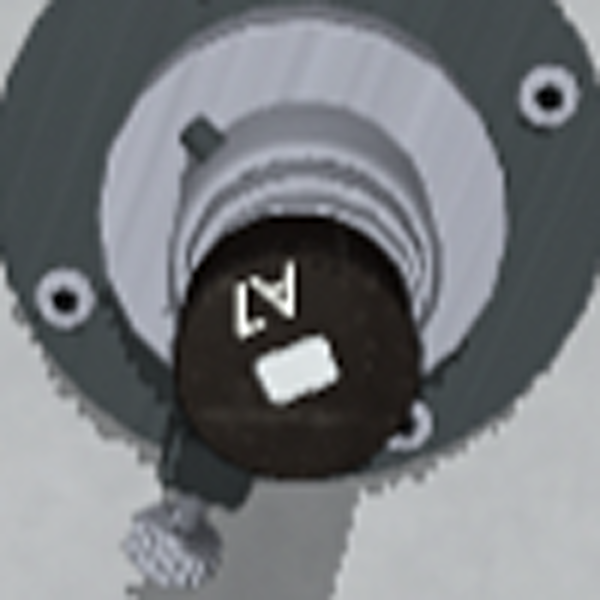

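```bash
python3 - <<'E'
from h import *
c=load("w5")
for x,y,z in((190,127,.0375),(212,150,.037),(201,138,.0375)):
    d=ray(c,272+x/6,155+y/6,z)[:2]-CELL;print("pin",d.round(4),np.hypot(*d).round(4),np.arctan2(-d[1],-d[0]))
yaw=.33;q=down(yaw);zt=np.array([-np.sin(yaw),np.cos(yaw)])
C=np.array([.5637,.1827])
env.move_pose([*(C-.065*zt),.15],q);env.wait(.2);st()
c,im=shot("w6");u,v=proj(c,[*C,.056]);print(u,v);u,v=int(u),int(v);y0=max(v-50,0);print(u-50,y0)
cv2.imwrite("pics/crop6.png",cv2.resize(im[y0:y0+100,u-50:u+50],(600,600),interpolation=2))
E
```

```text
pin [-0.0211  0.0118] 0.0241 -0.5105296480410845
pin [-0.017   0.0095] 0.0195 -0.5082813271539265
pin [-0.0191  0.0108] 0.0219 -0.514075481854216
t21.5 p [0.5849 0.1193 0.1496] F [-0.4  0.5 -0. ] M [-0.01 -0.04 -0.04] gap 0.0853
321.45940589074763 117.59831909353657
271 67
```

View pics/crop6.png

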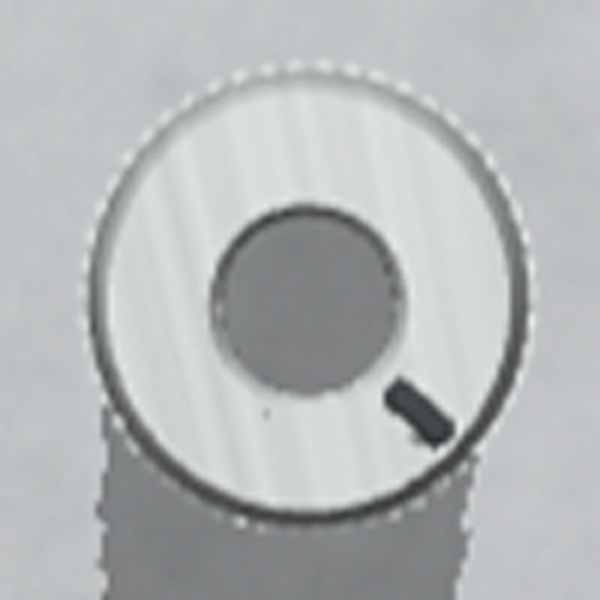

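```bash
python3 - <<'E'
from h import *
c=load("w6");C=ray(c,271+307/6,67+301/6,.056)[:2];print("C",C)
q=down(.33)
env.move_pose([*C,.1],q)
cmd=settle([*C,.06],q)
print(env.move_straight([*cmd[:2],.024],q,v=.08,stop_force=8));st()
env.close(80);env.wait(.2);s=st();zg=s["ee_pos"][2];np.save("zg.npy",zg)
env.move_straight([*cmd[:2],.024+.11],q,v=.15);st()
q2=down(.33-.045)
env.move_pose([*CELL,.024+.11],q2)
cmd=settle([*CELL,.024+.095],q2);st();np.save("cmd.npy",cmd)
print(env.move_straight([*cmd[:2],zg+.052],q2,v=.05,stop_force=6));st()
env.wait(.1)
print(env.move_straight([*cmd[:2],zg+.040],q2,v=.03,stop_force=6));s=st();print("rim",s["ee_pos"][2]-zg)
E
```

```text
C [0.5640995  0.18316528]
False
t24.1 p [0.5638 0.1832 0.0236] F [ 0.5 -0.3  0.9] M [0.03 0.04 0.02] gap 0.0856
t24.7 p [0.5646 0.1835 0.025 ] F [-0.2  0.   5.3] M [-0.04  0.19  0.02] gap 0.0565
t25.5 p [0.5633 0.1825 0.1331] F [-0.7  0.  -1.3] M [ 0.01 -0.02  0.07] gap 0.0564
t27.5 p [0.5896 0.0187 0.1189] F [ 0.2  0.1 -1.6] M [ 0.04 -0.02  0.07] gap 0.0563
False
t28.5 p [0.5899 0.0189 0.0773] F [-0.9 -0.5 -2. ] M [-0.01  0.02 -0.04] gap 0.0561
False
t29.1 p [0.5895 0.0189 0.0648] F [-0.   0.7 -2. ] M [ 0.09  0.   -0.01] gap 0.0561
rim 0.03981073788283118
```

```bash
python3 - <<'E'
from h import *
zg=float(np.load("zg.npy"));cmd=np.load("cmd.npy");q2=down(.285)
print(env.move_straight([*cmd[:2],zg+.0345],q2,v=.015,stop_force=5));s=st();print("rim",s["ee_pos"][2]-zg)
if s["ee_pos"][2]-zg<.036:
    print(env.move_straight([*cmd[:2],zg+.0285],q2,v=.015,stop_force=16));s=st();print("rim",s["ee_pos"][2]-zg)
E
```

```text
False
t29.7 p [0.5898 0.0191 0.0595] F [ 0.4  1.5 -2.9] M [ 0.31 -0.21 -0.1 ] gap 0.056
rim 0.034436600288203834
False
t30.2 p [0.59   0.019  0.0538] F [-0.1  2.1  3.4] M [ 0.38 -0.15  0.04] gap 0.0562
rim 0.028823942565324015
```

```bash
python3 - <<'E'
from h import *
zg=float(np.load("zg.npy"));cmd=np.load("cmd.npy");q2=down(.285)
print(env.move_straight([*cmd[:2],zg+.018],q2,v=.012,stop_force=22));s=st();print("rim",s["ee_pos"][2]-zg)
for _ in range(3): env.wait(.4);s=st();print("rim",s["ee_pos"][2]-zg)
E
```

```text
True
t30.7 p [0.59   0.0191 0.0512] F [-1.  -0.1  5.5] M [ 0.    0.13 -0.04] gap 0.0564
rim 0.02614213732955145
t31.1 p [0.59   0.0191 0.0512] F [-1.3 -0.1  6.3] M [ 0.    0.13 -0.03] gap 0.0565
rim 0.026142615775169506
t31.5 p [0.59   0.0191 0.0512] F [-0.3 -0.   5.6] M [-0.01  0.14 -0.03] gap 0.0564
rim 0.026145212647567743
t31.9 p [0.59   0.0191 0.0511] F [-1.1 -0.5  5.8] M [0.03 0.13 0.02] gap 0.0563
rim 0.026127353794057603
```

```bash
python3 - <<'E'
from h import *
zg=float(np.load("zg.npy"));cmd=np.load("cmd.npy");q2=down(.285)
for d in(.0255,.025,.0245,.024,.0235,.023):
    env.move_straight([*cmd[:2],zg+d],q2,v=.01);env.wait(.2);s=st();print(d,"rim",s["ee_pos"][2]-zg)
    if s["force"][2]>22: break
env.wait(1);st()
c,im=shot("w7");cv2.imwrite("pics/scene7.png",cv2.resize(cams.read_camera("scene")[140:290,220:420],(800,600),interpolation=2))
E
```

```text
t32.4 p [0.59   0.019  0.0511] F [0.1 2.  7. ] M [ 0.35 -0.   -0.07] gap 0.0564
0.0255 rim 0.026058065019642924
t32.9 p [0.59  0.019 0.051] F [-0.4  2.5 10.7] M [ 0.34  0.15 -0.1 ] gap 0.0562
0.025 rim 0.02598918442332738
t33.3 p [0.59  0.019 0.051] F [-2.2  1.4 14.3] M [0.22 0.49 0.02] gap 0.0564
0.0245 rim 0.025962635631643624
t33.8 p [0.59  0.019 0.051] F [-1.8  0.1 18.2] M [ 0.23  0.65 -0.  ] gap 0.0562
0.024 rim 0.025938267379053484
t34.2 p [0.59   0.019  0.0509] F [-3.3  0.3 21.3] M [ 0.16  0.95 -0.08] gap 0.0565
0.0235 rim 0.025918388582608073
t34.7 p [0.59   0.019  0.0509] F [-4.9  0.4 27.3] M [ 0.09  1.16 -0.05] gap 0.0567
0.023 rim 0.025911335876408197
t35.7 p [0.59   0.019  0.0509] F [-3.7  1.4 26.6] M [ 0.07  1.11 -0.04] gap 0.056
```

View pics/scene7.png

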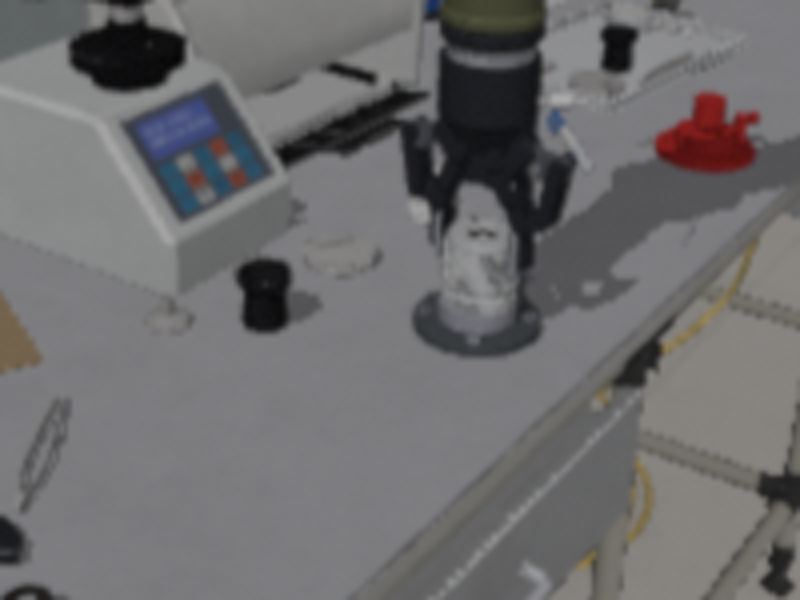

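```bash
python3 - <<'E'
from h import *
order.hand_in();st()
E
```

```text
the job is handed in; nothing more can be done
the job is handed in; nothing more can be done
```

The specimen cell is loaded and handed in, with the arm still gripping the collar and pressing it home on the shoulder. It took about 36 s of the 72 s allowed.

- **Pile:** I put the packing disc on the piston and the specimen that started farthest right on top of it, same way up. In the wrist images both sat within about 1 mm of the cell's axis.
- **Collar:** I turned it by about −0.045 rad to match the pins seen in the images. It then went down past the pins without catching, and I pushed it to the shoulder.
- **Last checks:** The rim stood at 25.9 mm, against 26.0 mm expected. It moved less than 0.1 mm while the push rose from 11 N to 27 N, so it is on a hard stop. The steady push was about 27 N and held for a second before hand-in.
- **Bystanders:** I touched nothing else. The loupe, test block and red cell stood in place in the last scene image; the crop did not show every bystander clearly.

**Discrepancies:**
- The finger gap read 1.5 to 3 mm less than the true diameters of all three parts I gripped.
- The pin angle came out between −0.43 and −0.53 rad depending on the view. I used about −0.485, and it fitted.
- The piston travel could not be read directly.

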